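# Clamp the tube block on the bench mixer

## Robot

A 6-joint arm with a two-finger parallel gripper is mounted at the origin on the work surface. World frame = base frame: x ahead of the robot, y to its left, z up, the work surface at z = 0. Lengths are in m, angles in rad, forces in N, time in s.
With the tool pointing down it reaches from about 0.25 to 0.775 m from the base axis. Payload 4 kg.
Tool frame: the origin (TCP) lies midway between the tips of the shut fingers; the grasp point (between the pads) lies 19 mm behind it; z points along the fingers, y is the line along which they close (so a half turn about z gives the same grasp; the last joint's range is limited). The gripper opens to 94 mm and grips with 3 to 60 N. Pads are 16 mm wide; open, the fingers measure 119 mm over their backs; the gripper's body (75 mm by 177 mm) begins 78 mm behind the grasp point.
Start: joints at [1.025, 0.087, 1.371, -0, 1.684, -0.103], TCP at [0.236, 0.497, 0.206] pointing down, gripper open.
Joint ranges: [-3.1, 3.1], [-0.76, 2.03], [0.27, 2.55], [-1.08, 4.22], [0.17, 2.65], [-2.57, 2.57]. Speed limits (rad/s): [2.79, 2.79, 3.14, 3.14, 3.14, 3.14].

## Interface

Orientations are given as [roll, pitch, yaw] about the fixed x, y, z axes, in that order (R = Rz(yaw) Ry(pitch) Rx(roll)).
In Python, from bench import get_obs, snapshot, close_job gives the robot as it stands. The module is installed in compiled form; this text tells all that it offers.
- The arm moves only by the tool drive_tool, never from a script. Its argument "commands" is a list of rows, each a list of 6 numbers: the shift along the tool's x, y, z in units of 0.04 m (1.0 is 0.04 m), then the turn, a rotation vector about the tool's x, y, z in units of 0.1 rad (1.0 is 0.1 rad). In form: [[dx, dy, dz, wx, wy, wz], ...]. A call has 1 to 20 rows; each row shifts and turns the commanded pose from where the row before left it, along the tool's axes as they then stand; what a row does not reach is not made up. A row lasts 1/8 s, in which the tool goes at most 62.5 mm and 10.7 degrees, less where a joint would pass 70% of its speed; a pose out of reach is approached as far as the arm can. A call with a number of a shift or a turn outside -1 to 1 is refused whole. A call with a gripper value outside its range is refused whole. "gripper" is the closure, from 0 (fully open) to 1 (shut), set as the call begins (left out, the last holds). The fingers move at their own pace and stop on an object; the grip force is fixed at half the most. Time passes only in rows, so rows that do not move let the fingers close. It gives the time, the measured TCP pose, the force, the opening and the grip force at its end, in the units of the state.
- get_obs(): the state, without advancing time (a new reading comes with each control period).
- snapshot(name): name is "side" or "top" or "wrist"; returns a dict with "image" (400x640x3 uint8, blue, green, red), "range_z" (400x640 float32, m along the optical axis (not along the pixel's ray), 0 where there is no reading), "fx", "fy", "cx", "cy" (pixels), "rvec" (rotation vector, rad) and "tvec" (3), from world to camera coordinates, as OpenCV has them. Camera axes: x right, y down, z forward; pixel columns grow to the right and rows downward; lengths in m; the calibration is good to about 2 mm. A picture is of the moment at which its call begins.
- close_job(): hands the job in; it is judged then, once.
The state is a dict: "time": time; "joint_positions": joint angles; "qvel": joint speeds; "joint_torque": joint torques, N m; "tool_pos": TCP position; "ee_rot": TCP orientation; "wrist_force": force on the tool from outside, world axes, zero at the start; "wrist_torque": the same for the moment, N m; "width": finger opening in m; "finger_force": force on a finger pad.
Only numpy, scipy, OpenCV 4.12 (cv2) and the standard library are available. Lean on these libraries where they do the work, as an engineer would, in place of code of your own. Each camera call takes 0.05 s, during which the arm holds its last target. There are 200 camera calls.

## Task

Put the tube block with the flat toe on the mixer's platform and slide it sideways, toe first, under the steel retaining lips until it is fully home against the stop. Then turn the adjuster nut until the cam lever first meets firm resistance about midway through its swing, and close the lever fully so that the block stays clamped. Leave the spare block, bottle, jar and beaker where they stand.

Things in the scene. Friction and masses are not known exactly. Their poses are not given: they have to be found in the camera images.
- mixer: Fixed bench mixer: white housing with a flat aluminium platform 60 mm above the bench, 284 x 164 mm. Origin on the bench; x = direction in which the block slides home (long side), y across, z up. Platform from x = -152 to 132, y = -82 to 82 mm, bare below x = 12. Behind the pocket stands the clamp: column axis at x = 95, y = 0; nut, spindle and pad axis at x = 30, y = 0 mm.
- pocket (a point): Foot of the pocket's stop on the platform, on the centre line (mixer x = 48, y = 0, z = 60 mm), axes as the mixer's; the toe tip comes here when home. Steel lips over mixer x = 12 to 54 mm: inner edges at y = +-14 mm, undersides 10 and tops 16 mm above the platform; side walls inside at y = +-27 mm; stop 16 mm high.
- tube_block: Loose aluminium tube block, 76 (x) x 60 (y) x 48 mm high, 0.36 to 0.6 kg, 12 wells on top, some with white caps 9 mm high. From its +x face a flat toe sticks out level with the underside: 6 mm thick, 50 wide, 46 long, the last 12 mm narrowed to 40. Origin: centre of the main body's underside; x along the toe, z up. Grasp the 60 mm width. Home: origin at mixer x = -36 mm, x axes parallel.
- toe_tip (a point): Middle of the front edge of the block's toe, at its underside: 84 mm from the block's origin along its x.
- adjuster_nut (a joint): Steel T-shaped nut on top of the spindle at the front end of the clamp arm, vertical axis; its grip is an upright bar 40 x 12 mm, 24 mm high. In rad, -0.2 to 6.0; grows clockwise seen from above and tightens: 1 rad lowers the spindle and pad 1.6 mm. Always starts slack (0 to 0.6). Friction 0.09 Nm; stays where it is left.
- nut_grip (a point): Centre of the nut's bar grip, on its axis; the point's x axis points along the 40 mm bar. About 75 mm above the platform with the lever open; it sinks with the arm and the spindle. The bar's top is 12 mm higher and its bottom 12 mm lower.
- cam_lever (a joint): Cam lever on top of the clamp column, swinging level about the column's axis. In rad: 0 open stop, 0.9 midway, 1.8 closed stop; starts 0 to 0.25; grows counterclockwise seen from above. It points from the column along the mixer's x axis turned by (value - 1.8) about z: closed, away from the block. 1 rad lowers arm, nut and pad 7.5 mm (13.5 mm in all). It stays where it is left.
- lever_pin (a point): Middle of the upright round handle pin at the lever's end: 16 mm diameter, 70 mm from the column's axis. About 85 mm above the platform; the pin is free from 15 mm below to 17 mm above this point. Pushing it takes about 2 N while the pad hangs free, 4 N as soon as the pad bites, rising to 5.5 N when closed.
- pressure_pad (a joint): How far the sprung pad under the spindle is pushed back up (m): 0 hanging free, up to 0.012; 17 N to start it, then 2 N per mm. With the lever closed on the seated block it shows the bite: about 0.006 if the pad met the toe with the lever midway (0.9 rad); less when too slack, more when too tight.
- pad_face (a point): Centre of the pad's lower face (round, 16 mm), on the spindle axis. With lever and nut both at 0 it would hang 16.3 to 18.3 mm above the platform; the toe's top is 6 mm above it. The column stands 0 to 2 mm higher from case to case, so the right nut value differs.
- spare_block: Spare aluminium tube block without a toe, 58 x 58 x 64 mm, loose, origin at the centre of its underside. Not used; leave it.
- reagent_bottle: White bottle, 60 mm diameter, 130 mm high, origin at the centre of its underside, beyond the mixer. Leave it.
- sample_jar: Small clear jar with a white cap, 52 mm diameter, 60 mm high, origin at the centre of its underside, beyond the mixer. Leave it.
- beaker: Open clear beaker, 66 mm diameter, 80 mm high, origin at the centre of its underside, left of the mixer. Leave it.

How it is judged:
On the way, in this order (a step that is already met when the one before it is completed fails the run):
1. with the lever still open, the block stands on the platform with its toe home in the pocket under the lips (x of toe_tip in the frame of pocket above -0.004 m and y of toe_tip in the frame of pocket between -0.005 and 0.005 m and z of toe_tip in the frame of pocket between -0.003 and 0.003 m and value of joint cam_lever below 0.6 rad), for 0.1 s.
2. the nut is set so that the pad begins to press on the toe (0.2 to 2.5 mm pushed back) while the lever is about midway (0.6 to 1.25) (value of joint cam_lever between 0.6 and 1.25 rad and value of joint pressure_pad between 0.0002 and 0.0025 m and x of toe_tip in the frame of pocket above -0.004 m).
At the end, for the whole second after the job is handed in: Block on the platform, at rest, let go; toe tip within 4 mm of the stop, 5 mm of the centre line, 3 mm in height; straight to 0.08 rad, upright to 0.05 rad; lever closed (above 1.65 rad); pad pushed back 4.3 to 7.9 mm (what a bite at about 0.7 to 1.1 rad of lever gives) (x of toe_tip in the frame of pocket above -0.004 m and y of toe_tip in the frame of pocket between -0.005 and 0.005 m and z of toe_tip in the frame of pocket between -0.003 and 0.003 m and angle between the x axis of tube_block and the x axis of mixer, either way round below 0.08 rad and angle between tube_block's own z axis and vertical below 0.05 rad and value of joint cam_lever above 1.65 rad and value of joint pressure_pad between 0.0043 and 0.0079 m and linear speed of tube_block below 0.02 m/s); the robot touches nothing.
It fails at once if the spare block, bottle, jar or beaker is moved by more than 30 mm or tipped over (distance of any of spare_block, reagent_bottle, sample_jar, beaker from where it was at the start of the episode above 0.03 m or angle between any of spare_block, reagent_bottle, sample_jar, beaker's own z axis and vertical above 0.6 rad).
It also fails if it takes over 72 s, if anything falls off the work surface, if the arm or the gripper's body presses on something with over 40 N, if the wrist force passes 120 N, or if a joint passes its speed limit or range.

## Working session

There is one attempt and no reset: what is moved stays moved. The work goes in short steps, Python scripts to look and compute and a tool call to move; the robot and the scene stay as the last step left them, time stands still between calls to the robot, and variables do not carry over. Pictures are saved under pics/ and viewed, at most 10 in all, crops included, and the job is handed in when it is done.

Besides the shell and the picture viewer there is one more tool, called after "Call:" as name(argument=value, ...), one argument or row to a line, values as JSON. drive_tool: Moves the arm, as the interface text tells. Its arguments: {"type":"object","properties":{"commands":{"type":"array"},"gripper":{"type":"number"}},"required":["commands"]}

```bash
mkdir -p pics; cat > h.py <<'E'
import numpy as np, cv2
from bench import get_obs, snapshot, close_job
def snap(n):
    s=snapshot(n); R=cv2.Rodrigues(np.array(s['rvec'],float))[0]; t=np.array(s['tvec'],float).ravel()
    v,u=np.mgrid[:400,:640]; z=s['range_z']
    P=np.stack([(u-s['cx'])/s['fx']*z,(v-s['cy'])/s['fy']*z,z],-1)
    s['W']=(P-t)@R; s['W'][z==0]=np.nan
    return s
E
python3 - <<'E'
from h import *
o=get_obs(); print({k:np.round(v,3) for k,v in o.items()})
for n in('top','side'):
    s=snap(n); cv2.imwrite(f'pics/{n}0.png',s['image']); np.save(f'{n}0.npy',s['W'])
    R=cv2.Rodrigues(np.array(s['rvec'],float))[0]; print(n,(-R.T@np.array(s['tvec']).ravel()).round(3),R[2].round(2))
E
```

```text
{'time': np.float64(0.0), 'joint_positions': array([ 1.025,  0.088,  1.372, -0.   ,  1.684, -0.103]), 'qvel': array([ 0.001,  0.   ,  0.002,  0.001,  0.   , -0.002]), 'joint_torque': array([-3.0000e-03, -3.4020e+01, -3.0242e+01,  7.1000e-02,  3.3000e-02,
       -0.0000e+00]), 'tool_pos': array([0.235, 0.496, 0.204]), 'ee_rot': array([-3.139, -0.   ,  2.699]), 'wrist_force': array([-0.216, -0.255,  0.225]), 'wrist_torque': array([-0.05 ,  0.   , -0.042]), 'finger_force': np.float64(0.0), 'width': np.float64(0.094)}
top [0.486 0.021 1.03 ] [ 0.13 -0.01 -0.99]
side [ 0.256 -0.749  0.855] [ 0.31  0.68 -0.66]
```

View pics/top0.png

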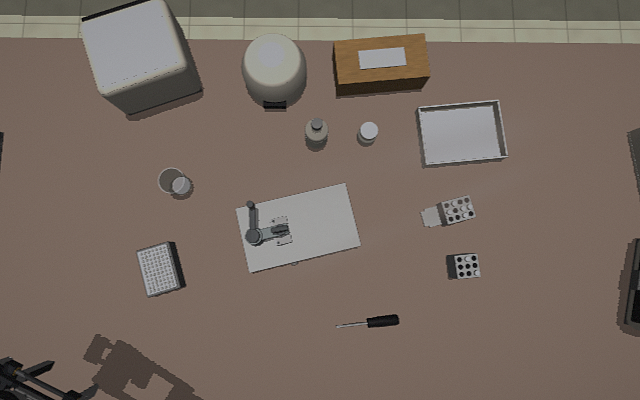

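View pics/side0.png

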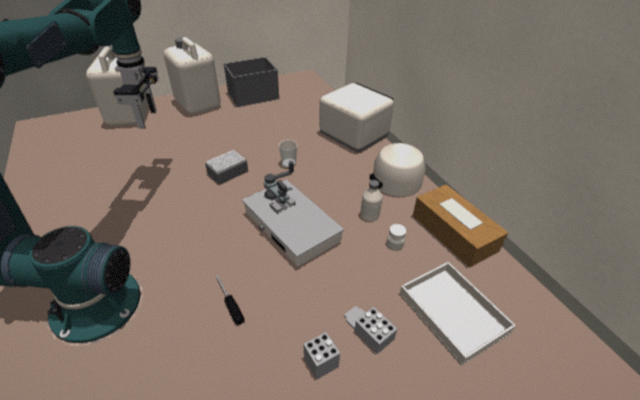

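Top view: the toed block is at (458,210) with its toe pointing left, the spare is at (467,266), and the mixer is at (298,227) with its clamp on the left at (255,237) and the lever pin at (250,205). The bottle is at (317,132), the jar at (368,132) and the beaker at (172,180). The side view agrees.

```bash
python3 - <<'E'
from h import *
W=np.load('top0.npy')
def reg(u0,u1,v0,v1,z0,z1):
    w=W[v0:v1,u0:u1].reshape(-1,3); return w[(w[:,2]>z0)&(w[:,2]<z1)]
def rect(p):
    r=cv2.minAreaRect((p[:,:2]*1000).astype(np.float32)); return np.round(r[0],1),np.round(r[1],1),round(r[2],2),len(p),np.median(p[:,2]).round(4)
print('table',np.nanmedian(W[300:310,300:330,2]))
print('plat',rect(reg(225,370,175,280,.052,.067)))
print('blocktop',rect(reg(435,485,190,230,.04,.065)))
print('toe',rect(reg(415,442,200,232,.003,.012)))
print('spare',rect(reg(445,490,245,285,.055,.08)))
for n,a in dict(bottle=(300,335,115,155,.1,.15),jar=(355,382,118,148,.045,.075),beak=(150,200,160,205,.04,.12)).items(): print(n,rect(reg(*a)))
p=reg(225,300,190,265,.09,.2); print('clamp',rect(p),p[:,2].max())
np.set_printoptions(linewidth=250)
print((W[196:252:3,240:300:3,2]*1000).round(0))
E
```

```text
table 0.0005535683396884726
plat (array([544.3,  53.9]), array([164.1, 284.2]), 13.63, 6527, np.float64(0.0605))
blocktop (array([ 589.7, -354.4]), array([59.9, 76.9]), 15.19, 706, np.float64(0.0488))
toe (array([ 577.8, -284.5]), array([76.9, 69.4]), 12.47, 339, np.float64(0.0063))
spare (array([ 448.3, -363.3]), array([57.8, 60.2]), 5.64, 580, np.float64(0.0646))
bottle (array([785.8,   8.3]), array([32. , 28.8]), 89.71, 169, np.float64(0.129))
jar (array([ 792.8, -127.7]), array([46. , 44.4]), 89.86, 270, np.float64(0.0602))
beak (array([657.2, 365.2]), array([65.2, 63.3]), 64.26, 392, np.float64(0.0677))
clamp (array([543.7, 121.7]), array([98.7, 95.2]), 82.63, 716, np.float64(0.1283)) 0.1652024173838705
[[  2.   0.  -1.   1.   1.  -0.   3.   3.  -1.   1.   2.   3.  -4.  -1.   1.   3.  59.  61.  59.  58.]
 [ -0.   6.  -1.  -1.   1.   4.  -0.   4.   2.  -0.   1.  -2.  62.  62.  60.  62.  57.  59.  60.  60.]
 [  2.  -3.  -4. 163. 164.  -2.  -2.  58.  57.  60.  63.  59.  61.  60.  61.  62.  62.  60.  62.  63.]
 [  1.   0.  -2. 163. 161. 131.  60.  60.  61.  58.  64.  60.  62.  63.  
[... 875 characters left out ...]
 133. 129. 128. 117. 109. 101. 107. 146. 142. 123. 124. 121. 106.  63.  57.  62.]
 [ -3.  63. 133. 132. 132. 131. 131. 115. 106. 107. 108. 104. 106. 107.  99.  62.  74.  61.  61.  63.]
 [  4.  61. 129. 133. 130. 128. 131. 114. 107. 103.  62.  60.  78.  78.  78.  75.  79.  74.  59.  61.]
 [ -2.  61.  61. 130. 133. 129. 120.  66.  65.  58.  63.  60.  77.  75.  76.  77.  78.  78.  61.  59.]
 [  2.  58.  65.  60. 118. 115.  63.  67.  62.  61.  59.  58.  76.  76.  72.  60.  60.  61.  60.  61.]
 [  3.   1.  63.  61.  62.  61.  61.  63.  57.  62.  62.  60.  59.  61.  57.  60.  60.  62.  61.  61.]
 [  2.   3.  60.  61.  60.  58.  62.  63.  62.  61.  61.  61.  62.  60.  60.  61.  62.  61.  59.  61.]]
```

Call:
drive_tool(
  commands=[
    [0,0,0,0,0,0.96],
    [0,0,0,0,0,0.96],
    [0,0,0,0,0,0.96],
    [0,0,0,0,0,0.96],
    [0,0,0,0,0,0.96],
    [0,0,0,0,0,0.96],
    [0,0,0,0,0,0.96],
    [0,0,0,0,0,0.96],
    [0,0,0,0,0,0.96],
    [-0.95,0.125,0,0,0,0],
    [-0.95,0.125,0,0,0,0],
    [-0.95,0.125,0,0,0,0],
    [-0.95,0.125,0,0,0,0],
    [-0.95,0.125,0,0,0,0],
    [-0.95,0.125,0,0,0,0],
    [-0.95,0.125,0,0,0,0],
    [-0.95,0.125,0,0,0,0],
    [-0.95,0.125,0,0,0,0],
    [-0.95,0.125,0,0,0,0],
    [-0.95,0.125,0,0,0,0],
  ],
)

```text
time: 2.6
tool_pos: [0.3979, 0.1066, 0.2051]
ee_rot: [-3.141, -0.0, 1.835]
wrist_force: [0.0, -0.4, 0.4]
width: 0.0937
finger_force: 0.0
```

Call:
drive_tool(
  commands=[
    [-0.95,0.125,0,0,0,0],
    [-0.95,0.125,0,0,0,0],
    [-0.95,0.125,0,0,0,0],
    [-0.95,0.125,0,0,0,0],
    [-0.95,0.125,0,0,0,0],
    [-0.95,0.125,0,0,0,0],
    [-0.95,0.125,0,0,0,0],
    [-0.95,0.125,0,0,0,0],
    [-0.95,0.125,0,0,0,0],
    [-0.95,0.125,0,0,0,0],
    [-0.95,0.125,0,0,0,0],
    [-0.95,0.125,0,0,0,0],
    [-0.95,0.125,0,0,0,0],
    [0,0,0,0,0,0],
    [0,0,0,0,0,0],
  ],
)

```text
time: 4.47
tool_pos: [0.5892, -0.3514, 0.2047]
ee_rot: [-3.141, -0.002, 1.835]
wrist_force: [0.1, -0.3, -0.1]
width: 0.0941
finger_force: 0.0
```

```bash
cat >> h.py <<'E'
def fit(p,z0,z1):
    p=p.reshape(-1,3); p=p[(p[:,2]>z0)&(p[:,2]<z1)]
    r=cv2.minAreaRect((p[:,:2]*1000).astype(np.float32)); return np.round(r[0],1),np.round(r[1],1),round(r[2],2),len(p)
def delta(X,Y,Z,yaw=None):
    o=get_obs(); p=o['tool_pos']; y=o['ee_rot'][2]; d=np.array([X,Y,Z])-p
    c,s=np.cos(y),np.sin(y); print('at',p.round(4),o['ee_rot'].round(4),'F',o['wrist_force'].round(1))
    print('units xyz',(np.array([c*d[0]+s*d[1],s*d[0]-c*d[1],-d[2]])/.04).round(3),'wz',None if yaw is None else round((y-yaw)*10,3))
E
python3 - <<'E'
from h import *
s=snap('wrist'); cv2.imwrite('pics/w1.png',s['image']); W=s['W']; np.save('w1.npy',W)
m=np.linalg.norm(W[...,:2]-[.5897,-.3544],axis=-1)<.07
print(fit(W[m],.043,.0515)); m2=np.linalg.norm(W[...,:2]-[.572,-.29],axis=-1)<.045
print('toe',fit(W[m2],.0035,.0085)); delta(.5897,-.3544,.2,1.836)
E
```

```text
(array([ 591. , -353.5]), array([60.1, 75.2]), 15.27, 2403)
toe (array([ 575.8, -295.2]), array([79.6, 44.9]), 15.0, 1182)
at [ 0.5893 -0.3511  0.2054] [-3.1414e+00 -1.0000e-03  1.8355e+00] F [-0.1 -0.6  0.6]
units xyz [-0.083 -0.013  0.134] wz -0.005
```

View pics/w1.png

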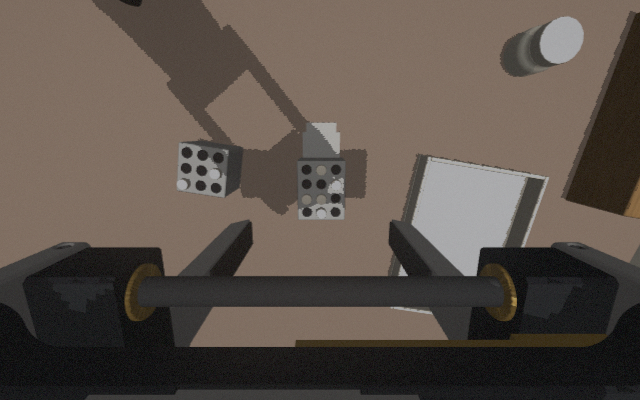

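The block sits midway between the fingers at (321,190), and the tray on the right is clear. I'm descending to grasp it.

Call:
drive_tool(
  commands=[
    [-0.08,0.01,0.9,0,0,0],
    [0,0,0.9,0,0,0],
    [0,0,0.9,0,0,0],
    [0,0,0.9,0,0,0],
    [0,0,0.7,0,0,0],
    [0,0,0.55,0,0,0],
    [0,0,0,0,0,0],
    [0,0,0,0,0,0],
  ],
)

```text
time: 5.52
tool_pos: [0.5914, -0.3548, 0.0132]
ee_rot: [3.14, 0.002, 1.836]
wrist_force: [0.4, -0.7, -0.5]
width: 0.0939
finger_force: 0.0
```

Call:
drive_tool(
  commands=[
    [0,0,0,0,0,0],
    [0,0,0,0,0,0],
    [0,0,0,0,0,0],
    [0,0,0,0,0,0],
    [0,0,0,0,0,0],
    [0,0,0,0,0,0],
  ],
  gripper=1,
)

```text
time: 6.28
tool_pos: [0.5908, -0.3552, 0.0117]
ee_rot: [3.141, 0.0, 1.835]
wrist_force: [0.2, 0.1, 0.5]
width: 0.0599
finger_force: 30.0
```

Call:
drive_tool(
  commands=[
    [0,0,-0.5,0,0,0],
    [0,0,-0.7,0,0,0],
    [0,0,-0.8,0,0,0],
    [0,0,-0.6,0,0,0.27],
    [0.6,0.1,0,0,0,0],
    [0.82,0.13,0,0,0,0],
    [0.82,0.13,0,0,0,0],
    [0.82,0.13,0,0,0,0],
    [0.82,0.13,0,0,0,0],
    [0.82,0.13,0,0,0,0],
    [0.82,0.13,0,0,0,0],
    [0.82,0.13,0,0,0,0],
    [0.82,0.13,0,0,0,0],
    [0.8,0.14,0,0,0,0],
    [0,0,0,0,0,0],
    [0,0,0,0,0,0],
    [0,0,0,0,0,0],
  ],
)

```text
time: 8.4
tool_pos: [0.5657, -0.0346, 0.1156]
ee_rot: [-3.141, 0.0, 1.807]
wrist_force: [0.5, 0.0, -4.3]
width: 0.0599
finger_force: 30.0
```

```bash
python3 - <<'E'
from h import *
delta(.5655,-.0336,.115,1.8087)
s=snap('wrist'); cv2.imwrite('pics/w2.png',s['image']); np.save('w2.npy',s['W'])
s=snap('top'); np.save('t2.npy',s['W']); 
W=s['W']; m=np.linalg.norm(W[...,:2]-[.5655,-.0336],axis=-1)<.065
print('blk top',fit(W[m],.145,.1545))
E
```

```text
at [ 0.5657 -0.0346  0.1156] [-3.1415e+00  4.0000e-04  1.8066e+00] F [ 0.5  0.  -4.3]
units xyz [ 0.025 -0.     0.014] wz -0.021
blk top (array([557.9,  -3.3]), array([60. , 11.9]), 13.56, 75)
```

View pics/w2.png

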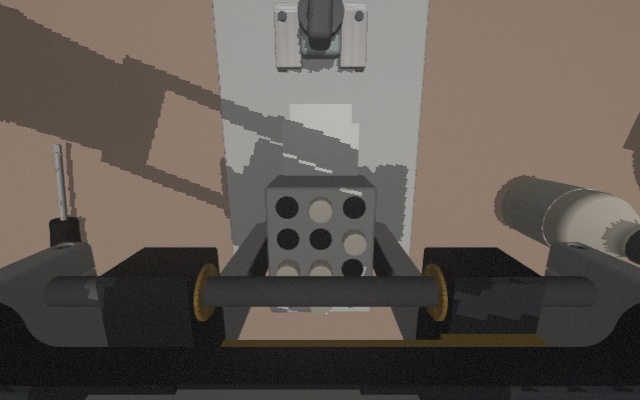

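The wrist view shows the lips at u 275–367, v 5–70, and the toe at about u 284–359, v 104–175, nearly centred. Next I'm measuring the lateral offset.

```bash
python3 - <<'E'
from h import *
W=np.load('w2.npy'); o=get_obs(); p=o['tool_pos']; y=o['ee_rot'][2]; c,s=np.cos(y),np.sin(y)
d=W-p; T=np.stack([c*d[...,0]+s*d[...,1], s*d[...,0]-c*d[...,1], W[...,2]],-1)  # tool axes
def edges(T,m):
    q=T[m]; u=np.unique(np.round(q[:,0]/.004)); 
    for k in u:
        r=q[np.round(q[:,0]/.004)==k]; 
        if len(r)>15: print(int(k*4),(np.percentile(r[:,1],[1,99])*1000).round(1),(r[:,2].mean()*1000).round(1),len(r))
v,u=np.mgrid[:400,:640]
print('lips');edges(T,(v<75)&(u>265)&(u<378)&(T[...,2]>.070)&(T[...,2]<.082))
print('toe');edges(T,(v>95)&(v<180)&(T[...,2]>.1)&(T[...,2]<.117)&(u>275)&(u<375))
print('plat');edges(T,(v>5)&(v<240)&(T[...,2]>.055)&(T[...,2]<.065)&(u>200)&(u<440))
E
```

```text
lips
112 [-31.5  32.9] 74.6 63
116 [-32.  33.] 76.9 336
120 [-31.8  32.9] 77.2 314
124 [-31.6  32.9] 77.2 298
128 [-31.6  33.4] 77.1 305
132 [-32.3  33.2] 77.2 312
136 [-32.  33.] 77.1 310
140 [-31.9  32.9] 77.2 315
144 [-31.7  32.7] 77.5 321
148 [-32.3  33.4] 77.7 299
152 [-32.   33.1] 77.2 292
156 [-32.   32.9] 77.1 174
toe
40 [-26.4  27.7] 111.7 444
44 [-23.8  24.8] 111.1 430
48 [-23.8  24.8] 111.1 450
52 [-24.3  24.8] 111.1 472
56 [-24.1  25.2] 111.1 463
60 [-24.1  25.1] 111.1 455
64 [-24.  25.] 111.1 456
68 [-23.9  24.9] 111.1 455
72 [-23.9  24.7] 111.1 507
76 [-19.1  20.1] 111.0 370
80 [-19.  20.] 111.0 432
84 [-19.   19.9] 111.1 309
plat
-28 [-80.2  81.6] 60.9 32
-24 [-79.8  81.7] 61.1 134
-20 [-80.3  82.1] 61.1 170
-16 [-80.   81.9] 61.1 201
-12 [-79.5  81.6] 61.1 226
-8 [-79.7  81.9] 61.1 305
-4 [-79.5  81.6] 61.1 334
0 [-79.6  81.5] 61.2 309
4 [-79.9  82. ] 61.1 328
8 [-79.5  81.7] 61.2 343
12 [-79.6  81.5] 61.1 301
16 [-79.7  81.9] 61.2 368
20 [-79.7  81.5] 61.1 313
24 [-79.7  81.3] 61.1 425
28 [-79.6  81.4] 61.1 416
32 [-79.   80.8] 61.2 507
36 [-79.3  81.4] 61.1 582
40 [-79.4  81.2] 61.1 500
44 [-79.1  80.7] 61.2 552
48 [-79.4  81. ] 61.1 583
52 [-79.1  81.1] 61.2 583
56 [-79.6  80.8] 61.1 589
60 [-79.1  81.2] 61.2 577
64 [-79.4  81. ] 61.2 492
68 [-79.5  81.3] 61.1 601
72 [-79.2  81.2] 61.1 600
76 [-79.7  80.6] 61.3 712
80 [-79.1  81.3] 61.1 751
84 [-79.4  80.6] 61.1 697
88 [-79.3  80.8] 61.2 692
92 [-79.   80.4] 61.2 1001
96 [-79.   80.1] 61.2 1048
100 [-78.6  80.6] 61.1 1155
104 [-79.2  80. ] 61.1 1032
108 [-78.9  80.7] 61.2 1106
112 [-79.1  80.4] 61.1 1149
116 [-79.2  80.2] 61.2 943
120 [-79.3  80.8] 61.2 870
124 [-79.8  80.3] 61.2 741
128 [-79.6  81.2] 61.2 658
132 [-79.9  81.2] 61.2 683
136 [-79.6  81.2] 61.2 680
140 [-79.8  81.1] 61.2 687
144 [-79.3  80.6] 61.2 694
148 [-79.8  81.1] 61.2 728
152 [-79.3  80.3] 61.2 717
156 [-79.9  80.9] 61.2 716
160 [-80.  81.] 61.1 367
```

Call:
drive_tool(
  commands=[
    [0,0,0.4,0,0,0],
    [0,0,0.4,0,0,0],
    [0,0,0.2,0,0,0],
    [0,0,0.08,0,0,0],
    [0,0,0,0,0,0],
    [0,0,0,0,0,0],
  ],
)

```text
time: 9.25
tool_pos: [0.5662, -0.0336, 0.0726]
ee_rot: [3.141, 0.0, 1.808]
wrist_force: [-0.0, -0.1, -3.7]
width: 0.0597
finger_force: 30.0
```

Call:
drive_tool(
  commands=[
    [0.2,0,0,0,0,0],
    [0.2,0,0,0,0,0],
    [0.2,0,0,0,0,0],
    [0.2,0,0,0,0,0],
    [0.2,0,0,0,0,0],
    [0.2,0,0,0,0,0],
    [0.15,0,0,0,0,0],
    [0.1,0,0,0,0,0],
    [0.05,0,0,0,0,0],
    [0,0,0,0,0,0],
    [0,0,0,0,0,0],
  ],
)

```text
time: 10.62
tool_pos: [0.5517, 0.0245, 0.0723]
ee_rot: [3.142, 0.0, 1.807]
wrist_force: [0.0, 0.5, -4.2]
width: 0.0597
finger_force: 30.0
```

Call:
drive_tool(
  commands=[
    [0.03,0,0,0,0,0],
    [0.03,0,0,0,0,0],
    [0,0,0,0,0,0],
    [0,0,0,0,0,0],
  ],
)

```text
time: 11.12
tool_pos: [0.5511, 0.0271, 0.0723]
ee_rot: [3.142, -0.0, 1.808]
wrist_force: [-0.8, 0.3, -3.1]
width: 0.0596
finger_force: 30.0
```

Call:
drive_tool(
  commands=[
    [0.03,0,0,0,0,0],
    [0.03,0,0,0,0,0],
    [0,0,0,0,0,0],
    [0,0,0,0,0,0],
  ],
)

```text
time: 11.62
tool_pos: [0.5508, 0.0286, 0.0725]
ee_rot: [3.141, 0.002, 1.808]
wrist_force: [0.4, -4.1, -3.3]
width: 0.06
finger_force: 30.0
```

Contact with the stop. I'm pressing lightly, lowering 1 mm and releasing.

Call:
drive_tool(
  commands=[
    [0.02,0,0.02,0,0,0],
    [0.02,0,0.01,0,0,0],
    [0,0,0,0,0,0],
    [0,0,0,0,0,0],
  ],
)

```text
time: 12.12
tool_pos: [0.5509, 0.0287, 0.0722]
ee_rot: [3.141, 0.005, 1.807]
wrist_force: [-0.4, -8.3, 0.6]
width: 0.06
finger_force: 30.0
```

Call:
drive_tool(
  commands=[
    [0,0,0,0,0,0],
    [0,0,0,0,0,0],
    [0,0,0,0,0,0],
    [0,0,-0.5,0,0,0],
    [0,0,-0.8,0,0,0],
    [0,0,-0.8,0,0,0],
    [0,0,-0.8,0,0,0],
    [0,0,-0.8,0,0,0],
    [0,0,0,0,0,0],
    [0,0,0,0,0,0],
  ],
  gripper=0,
)

```text
time: 13.38
tool_pos: [0.5496, 0.0312, 0.2176]
ee_rot: [-3.14, -0.001, 1.808]
wrist_force: [-0.1, -0.4, -0.3]
width: 0.094
finger_force: 0.0
```

```bash
python3 - <<'E'
from h import *
s=snap('wrist'); cv2.imwrite('pics/w3.png',s['image']); W=s['W']; np.save('w3.npy',W)
M=np.array([541.9,63.6]);th=1.8087;c,sn=np.cos(th),np.sin(th)
d=W[...,:2]*1000-M; mx=c*d[...,0]+sn*d[...,1]; my=-sn*d[...,0]+c*d[...,1]
np.save('m3.npy',np.stack([mx,my,W[...,2]*1000],-1))
z=W[...,2]*1000
def box(m,n):
    q=np.stack([mx[m],my[m]],1).astype(np.float32); r=cv2.minAreaRect(q); print(n,np.round(r[0],1),np.round(r[1],1),round(r[2],2),len(q), z[m].mean().round(1))
box((abs(mx+36)<50)&(abs(my)<45)&(z>104)&(z<112),'blk')
box((abs(mx-33)<24)&(abs(my)<45)&(z>72)&(z<82),'lips')
box((abs(mx-30)<32)&(abs(my)<32)&(z>140)&(z<154),'nut')
box((abs(mx-95)<110)&(abs(my)<110)&(z>154)&(z<175),'pin')
print(get_obs()['tool_pos'],s['fx'])
E
```

```text
blk [-34.8  -1.2] [75.6 59.9] 0.03 3186 109.2
lips [34.  -0.9] [66.1 41. ] 89.95 1250 77.2
nut [31.1 -0.9] [12.  39.5] 88.0 602 147.4
pin [ 82.4 -69.3] [15.2 15.2] 5.35 386 162.3
[0.54928867 0.03114522 0.21698439] 275.60154160273095
```

View pics/w3.png

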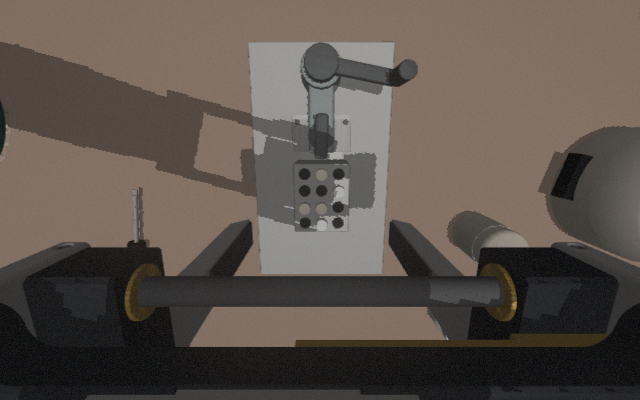

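The block is home: centre −35.8 mm relative to the lips, and straight. In the view the nut is at (321,133) and the pin at (405,70), so the lever is at about 0.03 rad and the bar lies along the mixer's x. Next I'm moving to the nut.

Call:
drive_tool(
  commands=[
    [0,0,0,0,0,0.34],
    [0.6,-0.03,0,0,0,0],
    [0.6,0,0,0,0,0],
    [0.41,0,0,0,0,0],
    [0,0,0,0,0,0],
    [0,0,0,0,0,0],
    [0,0,0,0,0,0],
  ],
  gripper=0.5,
)

```text
time: 14.3
tool_pos: [0.5361, 0.0931, 0.219]
ee_rot: [-3.142, 0.0, 1.773]
wrist_force: [0.6, -0.5, 0.6]
width: 0.0469
finger_force: 0.0
```

```bash
python3 - <<'E'
from h import *
delta(.535,.0939,.119,1.774)
s=snap('top'); W=s['W']; z=W[...,2]; cv2.imwrite('pics/w4.png',cv2.resize(snap('wrist')['image'],(640,400)))
E
```

```text
at [0.5361 0.0931 0.219 ] [-3.1415e+00  2.0000e-04  1.7727e+00] F [ 0.6 -0.5  0.6]
units xyz [ 0.026 -0.024  2.5  ] wz -0.013
```

View pics/w4.png

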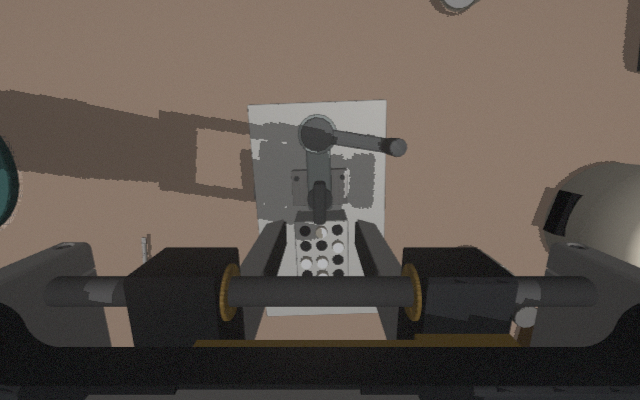

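The nut is centred at (320,200) between the fingers. I'm descending to grip it.

Call:
drive_tool(
  commands=[
    [0.026,-0.024,0.7,0,0,0],
    [0,0,0.7,0,0,0],
    [0,0,0.6,0,0,0],
    [0,0,0.5,0,0,0],
    [0,0,0,0,0,0],
    [0,0,0,0,0,0],
  ],
)

```text
time: 15.15
tool_pos: [0.5354, 0.0945, 0.1201]
ee_rot: [3.14, 0.0, 1.773]
wrist_force: [0.1, 0.3, 0.2]
width: 0.0466
finger_force: 0.0
```

Call:
drive_tool(
  commands=[
    [0,0,0,0,0,0],
    [0,0,0,0,0,0],
    [0,0,0,0,0,0],
    [0,0,0,0,0,0],
  ],
  gripper=1,
)

```text
time: 15.65
tool_pos: [0.5349, 0.0946, 0.1198]
ee_rot: [3.141, 0.0, 1.774]
wrist_force: [-1.8, -1.0, 3.7]
width: 0.0244
finger_force: 30.0
```

The opening is 24 mm, so the tips have closed on the hub below the bar. I'm reopening and gripping 10 mm higher.

Call:
drive_tool(
  commands=[
    [0,0,0,0,0,0],
    [0,0,0,0,0,0],
    [0,0,-0.24,0,0,0],
    [0,0,0,0,0,0],
    [0,0,0,0,0,0],
  ],
  gripper=0.6,
)

```text
time: 16.27
tool_pos: [0.535, 0.0947, 0.1289]
ee_rot: [3.141, -0.0, 1.774]
wrist_force: [0.1, -0.6, -0.7]
width: 0.0374
finger_force: 0.0
```

Call:
drive_tool(
  commands=[
    [0,0,0,0,0,0],
    [0,0,0,0,0,0],
    [0,0,0,0,0,0],
    [0,0,0,0,0,0],
    [0,0,0,0,0,0],
  ],
  gripper=1,
)

```text
time: 16.9
tool_pos: [0.5348, 0.0946, 0.1286]
ee_rot: [-3.142, -0.0, 1.774]
wrist_force: [0.4, -0.1, -0.6]
width: 0.0116
finger_force: 30.0
```

Call:
drive_tool(
  commands=[
    [0,0,0.004,0,0,1],
    [0,0,0.004,0,0,1],
    [0,0,0.004,0,0,1],
    [0,0,0.004,0,0,1],
    [0,0,0.004,0,0,1],
    [0,0,0.004,0,0,1],
    [0,0,0.004,0,0,1],
    [0,0,0.004,0,0,1],
    [0,0,0.004,0,0,1],
    [0,0,0.004,0,0,1],
    [0,0,0.004,0,0,1],
    [0,0,0.004,0,0,1],
  ],
)

```text
time: 18.4
tool_pos: [0.5359, 0.0942, 0.1267]
ee_rot: [3.14, -0.002, 0.57]
wrist_force: [4.2, -1.4, -2.5]
width: 0.0116
finger_force: 30.0
```

Call:
drive_tool(
  commands=[
    [0,0,0.004,0,0,1],
    [0,0,0.004,0,0,1],
    [0,0,0.004,0,0,1],
    [0,0,0.004,0,0,1],
    [0,0,0.004,0,0,1],
    [0,0,0.004,0,0,1],
    [0,0,0.004,0,0,1],
    [0,0,0.004,0,0,1],
    [0,0,0.004,0,0,1],
    [0,0,0.004,0,0,1],
    [0,0,0.004,0,0,1],
    [0,0,0,0,0,0],
    [0,0,0,0,0,0],
  ],
)

```text
time: 20.02
tool_pos: [0.5359, 0.0931, 0.125]
ee_rot: [3.14, -0.003, -0.525]
wrist_force: [2.8, -4.3, -2.2]
width: 0.0116
finger_force: 30.0
```

Call:
drive_tool(
  commands=[
    [0,0,0,0,0,0],
    [0,0,0,0,0,0],
    [0,0,0,0,0,0],
    [0,0,-0.6,0,0,0],
    [0,0,-0.8,0,0,0],
    [0,0,-0.8,0,0,0],
    [0,0,0,0,0,0],
    [0,0,0,0,0,0],
  ],
  gripper=0.6,
)

```text
time: 21.02
tool_pos: [0.5342, 0.0947, 0.2116]
ee_rot: [3.141, 0.002, -0.526]
wrist_force: [0.1, -0.2, -0.1]
width: 0.0378
finger_force: 0.0
```

```bash
python3 - <<'E'
from h import *
print(get_obs()['joint_positions'].round(2))
M=np.array([541.9,63.6]);th=1.8087;c,sn=np.cos(th),np.sin(th)
for n in('wrist','top'):
    W=snap(n)['W']
    d=W[...,:2]*1000-M; mx=c*d[...,0]+sn*d[...,1]; my=-sn*d[...,0]+c*d[...,1]; z=W[...,2]*1000
    def box(m,n):
        q=np.stack([mx[m],my[m]],1).astype(np.float32)
        if len(q)<4: return print(n,len(q))
        r=cv2.minAreaRect(q); print(n,np.round(r[0],1),np.round(r[1],1),round(r[2],2),len(q), z[m].mean().round(1))
    box((abs(mx-30)<30)&(abs(my)<30)&(z>137)&(z<152),'nut')
    box((np.hypot(mx-96,my+1)<90)&(np.hypot(mx-96,my+1)>50)&(mx>55)&(z>154)&(z<172),'pin')
    box((abs(mx+36)<50)&(abs(my)<45)&(z>104)&(z<112),'blk')
E
```

```text
[0.07 0.07 1.38 0.   1.7  2.17]
nut [30.6 -0.9] [39.2 11.5] 45.96 531 143.5
pin [ 82.1 -69. ] [15.2 15.3] 1.51 310 162.0
blk [-29.6  -0.6] [87.2 60.2] 0.02 3722 109.2
nut 0
pin 0
blk [-49.   -0.4] [60.1 49.9] 89.53 321 108.4
```

The nut turned 2.3 rad (bar at 46°, sunk 3.9 mm). Next is the lever pin.

Call:
drive_tool(
  commands=[
    [0,0,0,0,0,-0.94],
    [0,0,0,0,0,-0.94],
    [0,0,0,0,0,-0.94],
    [0,0,0,0,0,-0.94],
    [0,0,0,0,0,-0.94],
    [0,0,0,0,0,-0.94],
    [0.5,-0.55,0,0,0,0],
    [0.5,-0.55,0,0,0,0],
    [0.44,-0.47,0,0,0,0],
    [0,0,0,0,0,0],
    [0,0,0,0,0,0],
  ],
)

```text
time: 22.5
tool_pos: [0.5892, 0.159, 0.2118]
ee_rot: [3.141, 0.002, 0.038]
wrist_force: [0.3, -0.8, 0.1]
width: 0.0377
finger_force: 0.0
```

```bash
python3 - <<'E'
from h import *
delta(.5892,.1595,.134,.038)
E
```

```text
at [0.5892 0.159  0.2118] [3.1409e+00 2.4000e-03 3.7600e-02] F [ 0.3 -0.8  0.1]
units xyz [ 0.    -0.012  1.946] wz -0.004
```

Call:
drive_tool(
  commands=[
    [0,-0.01,0.6,0,0,0],
    [0,0,0.7,0,0,0],
    [0,0,0.6,0,0,0],
    [0,0,0,0,0,0],
    [0,0,0,0,0,0],
  ],
)

```text
time: 23.12
tool_pos: [0.5903, 0.1595, 0.1383]
ee_rot: [-3.141, -0.002, 0.037]
wrist_force: [1.2, -0.6, 0.6]
width: 0.0379
finger_force: 0.0
```

Call:
drive_tool(
  commands=[
    [0,0,0,0,0,0],
    [0,0,0,0,0,0],
    [0,0,0,0,0,0],
    [0,0,0,0,0,0],
  ],
  gripper=1,
)

```text
time: 23.62
tool_pos: [0.5904, 0.16, 0.1379]
ee_rot: [-3.142, -0.001, 0.038]
wrist_force: [-0.4, -0.6, 3.2]
width: 0.0149
finger_force: 30.0
```

Call:
drive_tool(
  commands=[
    [0,0,-0.1,0,0,0],
    [-0.009,-0.175,0,0,0,-1],
    [-0.009,-0.175,0,0,0,-1],
    [-0.009,-0.175,0,0,0,-1],
    [-0.009,-0.175,0,0,0,-1],
    [-0.009,-0.175,0,0,0,-1],
  ],
)

```text
time: 24.38
tool_pos: [0.5801, 0.1932, 0.1381]
ee_rot: [-3.141, 0.002, 0.541]
wrist_force: [4.2, 0.4, -8.6]
width: 0.0152
finger_force: 30.0
```

Call:
drive_tool(
  commands=[
    [-0.005,-0.0875,0,0,0,-0.5],
    [-0.005,-0.0875,0,0,0,-0.5],
  ],
)

```text
time: 24.62
tool_pos: [0.576, 0.1992, 0.1381]
ee_rot: [-3.141, 0.001, 0.64]
wrist_force: [5.8, 1.8, -9.4]
width: 0.0152
finger_force: 30.0
```

```bash
cat >> h.py <<'E'
def lev():
    o=get_obs(); p=o['tool_pos'][:2]*1000-[519.8,156.8]; a=np.arctan2(p[1],p[0]); F=o['wrist_force']
    print('lever',round(a-1.8087+1.8,3),'r',np.hypot(*p).round(1),'yaw-a',round(o['ee_rot'][2]-a,3),'Ft',round(-np.sin(a)*F[0]+np.cos(a)*F[1],2),'Fr',round(np.cos(a)*F[0]+np.sin(a)*F[1],2),'Fz',F[2].round(1),'Tz',o['wrist_torque'].round(3))
E
python3 -c "
from h import *
lev()"
```

```text
lever 0.638 r 70.4 yaw-a -0.007 Ft -2.04 Fr 5.68 Fz -9.4 Tz [ 0.229 -0.776  0.009]
```

Call:
drive_tool(
  commands=[
    [-0.005,-0.0875,0.05,0,0,-0.5],
    [-0.003,-0.0875,0,0,0,-0.5],
  ],
)

```text
time: 24.88
tool_pos: [0.5718, 0.2045, 0.138]
ee_rot: [-3.141, -0.0, 0.739]
wrist_force: [2.8, 0.7, -4.2]
width: 0.0158
finger_force: 30.0
```

```bash
python3 -c "
from h import *
lev()"
```

```text
lever 0.734 r 70.5 yaw-a -0.003 Ft -1.42 Fr 2.53 Fz -4.2 Tz [ 0.074 -0.449  0.002]
```

Call:
drive_tool(
  commands=[
    [-0.003,-0.0875,0,0,0,-0.5],
    [-0.003,-0.0875,0,0,0,-0.5],
  ],
)

```text
time: 25.12
tool_pos: [0.5667, 0.2094, 0.138]
ee_rot: [-3.141, -0.0, 0.839]
wrist_force: [3.4, 1.2, -4.1]
width: 0.0152
finger_force: 30.0
```

```bash
python3 -c "
from h import *
lev()"
```

```text
lever 0.834 r 70.5 yaw-a -0.003 Ft -1.7 Fr 3.17 Fz -4.1 Tz [ 0.119 -0.457 -0.007]
```

Call:
drive_tool(
  commands=[
    [-0.003,-0.0875,0,0,0,-0.5],
    [-0.003,-0.0875,0,0,0,-0.5],
  ],
)

```text
time: 25.38
tool_pos: [0.5614, 0.2137, 0.138]
ee_rot: [3.141, -0.0, 0.939]
wrist_force: [2.6, -0.0, -4.4]
width: 0.015
finger_force: 30.0
```

```bash
python3 -c "
from h import *
lev()"
```

```text
lever 0.93 r 70.5 yaw-a 0.0 Ft -2.1 Fr 1.53 Fz -4.4 Tz [ 0.05  -0.569 -0.066]
```

Call:
drive_tool(
  commands=[
    [-0.003,-0.0875,0,0,0,-0.5],
    [-0.003,-0.0875,0,0,0,-0.5],
  ],
)

```text
time: 25.62
tool_pos: [0.5556, 0.2175, 0.138]
ee_rot: [3.141, -0.001, 1.039]
wrist_force: [4.3, 1.0, -4.5]
width: 0.0157
finger_force: 30.0
```

```bash
python3 -c "
from h import *
lev()"
```

```text
lever 1.029 r 70.5 yaw-a 0.001 Ft -3.24 Fr 3.02 Fz -4.5 Tz [ 0.148 -0.581 -0.075]
```

Call:
drive_tool(
  commands=[
    [-0.003,-0.0875,0,0,0,-0.5],
    [-0.003,-0.0875,0,0,0,-0.5],
  ],
)

```text
time: 25.88
tool_pos: [0.5494, 0.2208, 0.138]
ee_rot: [3.141, -0.001, 1.139]
wrist_force: [4.2, 2.2, -4.7]
width: 0.0156
finger_force: 30.0
```

```bash
python3 -c "
from h import *
lev()"
```

```text
lever 1.129 r 70.5 yaw-a 0.002 Ft -2.91 Fr 3.83 Fz -4.7 Tz [ 0.174 -0.569 -0.116]
```

Call:
drive_tool(
  commands=[
    [-0.003,-0.0875,0,0,0,-0.5],
    [-0.003,-0.0875,0,0,0,-0.5],
  ],
)

```text
time: 26.12
tool_pos: [0.5428, 0.2235, 0.138]
ee_rot: [3.141, -0.001, 1.239]
wrist_force: [3.5, 0.6, -5.0]
width: 0.0149
finger_force: 30.0
```

```bash
python3 -c "
from h import *
lev()"
```

```text
lever 1.23 r 70.5 yaw-a 0.001 Ft -3.15 Fr 1.72 Fz -5.0 Tz [ 0.191 -0.623 -0.095]
```

The resistance steps from about 2 N to about 4.5 N (torque included) between 0.83 and 1.03 rad, so the bite is about midway and the predicted final pushback is 6–7 mm. I'm closing the lever now.

Call:
drive_tool(
  commands=[
    [-0.008,-0.175,0,0,0,-1],
    [-0.008,-0.175,0,0,0,-1],
    [-0.008,-0.175,0,0,0,-1],
    [-0.008,-0.175,0,0,0,-1],
    [-0.008,-0.175,0,0,0,-1],
    [-0.003,-0.1,0,0,0,-0.55],
    [0,0,0,0,0,0],
  ],
)

```text
time: 27.0
tool_pos: [0.5036, 0.2255, 0.138]
ee_rot: [-3.141, -0.001, 1.792]
wrist_force: [3.5, 1.4, -5.9]
width: 0.0149
finger_force: 30.0
```

```bash
python3 -c "
from h import *
lev()"
```

```text
lever 1.793 r 70.6 yaw-a -0.009 Ft -3.72 Fr 0.53 Fz -5.9 Tz [ 0.314 -0.487 -0.004]
```

Call:
drive_tool(
  commands=[
    [0,0,0,0,0,0],
    [0,0,0,0,0,0],
    [0,0,0,0,0,0],
    [0,0,-0.6,0,0,0],
    [0,0,-0.8,0,0,0],
    [0,0,-0.9,0,0,0],
    [-0.9,0,-0.9,0,0,0],
    [-0.9,0,0,0,0,0],
    [-0.9,0,0,0,0,0],
    [-0.9,0,0,0,0,0],
    [-0.7,0,0,0,0,0],
    [0,0,0,0,0,0],
    [0,0,0,0,0,0],
  ],
  gripper=0.6,
)

```text
time: 28.62
tool_pos: [0.5416, 0.0581, 0.2672]
ee_rot: [3.141, -0.001, 1.793]
wrist_force: [-0.8, -0.2, -1.0]
width: 0.0375
finger_force: 0.0
```

```bash
python3 - <<'E'
from h import *
M=np.array([541.9,63.6]);th=1.8087;c,sn=np.cos(th),np.sin(th)
s=snap('wrist'); cv2.imwrite('pics/w5.png',s['image']); W=s['W']
d=W[...,:2]*1000-M; mx=c*d[...,0]+sn*d[...,1]; my=-sn*d[...,0]+c*d[...,1]; z=W[...,2]*1000
def box(m,n):
    q=np.stack([mx[m],my[m]],1).astype(np.float32)
    if len(q)<4: return print(n,len(q))
    r=cv2.minAreaRect(q); print(n,np.round(r[0],1),np.round(r[1],1),round(r[2],2),len(q), z[m].mean().round(1))
box((abs(mx-30)<30)&(abs(my)<30)&(z>126)&(z<140),'nut')
box((np.hypot(mx-96,my+1)<90)&(np.hypot(mx-96,my+1)>50)&(mx>55)&(z>154)&(z<172),'pin')
box((abs(mx+36)<50)&(abs(my)<45)&(z>104)&(z<112),'blk')
box((abs(mx-33)<24)&(abs(my)<45)&(z>72)&(z<82),'lips')
E
```

```text
nut [30.9 -1. ] [39.1 12. ] 46.13 359 130.9
pin [165.2  -3.3] [14.9 15.3] 28.8 298 162.1
blk [-34.5  -1.1] [59.9 75.7] 89.28 2242 109.2
lips [34.1 -1. ] [41.3 65.8] 0.3 871 77.2
```

View pics/w5.png

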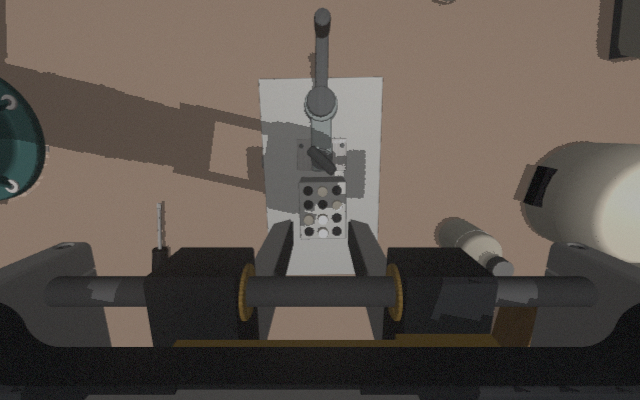

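The final view shows the lever at (322,20) pointing away from the block, at about 1.77 rad. The block is home and straight at (322,208), and the gripper is clear. Handing in.

```bash
python3 -c "
from h import *
print(close_job())"
```

```text
the job is handed in; nothing more can be done
None
```

I handed the job in at about 29 s with the block home against the stop and straight, the nut turned 2.3 rad, and the lever closed at about 1.77 rad. From where the lever began to resist (between 0.83 and 1.03 rad), I estimate the pad is pushed back 6–7 mm, but I could not measure that directly, and no verdict came back.

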